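# Roll the steel roller up its gutter to the swing stop

### The arm

A 6-joint arm with a two-finger parallel gripper is mounted at the origin on a cart in front of the work surface, level with it; the furniture and walls round the work are solid. World frame = base frame: x ahead of the robot, y to its left, z up, the work surface at z = 0. Lengths are in mm, angles in rad, forces in N, time in s.
With the tool pointing down it reaches from about 275 to 750 mm from the base axis. Payload 10.2 kg.
Tool frame: the origin (TCP) lies at the very end of the fingers, on their centre line; the grasp point (between the pads) lies 19 mm behind it; z points along the fingers, y is the line along which they close (so a half turn about z gives the same grasp; the last joint's range is limited). The gripper opens to 85 mm and grips with 20 to 120 N. Pads are 22 mm wide; open, the fingers measure 114 mm over their backs; the gripper's body (76 mm by 85 mm) begins 54 mm behind the grasp point. The pads swing forward as they close: fully open they stand 13 mm farther back than shut.
Start: joints at [1.081, 0.313, 1.498, -0, 1.331, -0.223], TCP at [138.427, 506.428, 231.294] pointing down, gripper open.
Joint ranges: [-2.94, 2.94], [-0.97, 2.17], [0.19, 2.56], [-1.23, 4.37], [0.02, 3.11], [-2.88, 2.88]. Speed limits (rad/s): [2.39, 2.39, 3.01, 3.14, 3.14, 3.14].

### API

Orientations are given as a unit quaternion [w, x, y, z].
In Python, from rig import telemetry, optics, ctrl gives the robot as it stands.
- The arm moves only by the tool servo_tool, never from a script. Its argument "deltas" is a list of rows, each a list of 3 entries, a list of its own where there are three numbers: the shift along the tool's x, y, z in units of 20 cm (1.0 is 20 cm), then the turn, a rotation vector about the tool's x, y, z in units of 90 degrees (1.0 is 90 degrees), then the opening, from 0 (shut) to 1 (fully open). A call has 1 to 8 rows; each row shifts and turns the commanded pose from where the row before left it, along the tool's axes as they then stand; what a row does not reach is not made up. A row lasts 1/10 s, in which the tool goes at most 50 mm and 8.59 degrees, less where a joint would pass 70% of its speed; a pose out of reach is approached as far as the arm can. A call with a number of a shift or a turn outside -1 to 1 is refused whole. A call with a gripper value outside its range is refused whole. The fingers move at their own pace and stop on an object; "squeeze" is the grip in N (left out, the last holds). Time passes only in rows, so rows that do not move let the fingers close. It gives the time, the measured TCP pose, the force, the opening and the grip force at its end, in the units of the state.
- telemetry.sense(): the state, without advancing time (a new reading comes with each control period).
- optics.capture(name): name is "scene" or "top" or "wrist"; returns the picture (420x560x3 uint8, blue, green, red); there is no depth.
- optics.camera_model(name): a dict with "vfov" (degrees; the focal length in pixels is half the picture's height over the tangent of half this angle, whatever the lens; pixels are square), "cx", "cy" (the principal point, pixels), "R" (3x3) and "t" (3): a world point X has camera coordinates R X + t; the wrist camera has in their place "mount" (4x4, takes a point from camera to tool coordinates, whose origin is the TCP and whose axes are the flange's). Camera axes: x right, y down, z forward; pixel columns grow to the right and rows downward; lengths in mm; the calibration is good to about 2 mm. The wrist camera is an equidistant fisheye: a pixel r from the principal point sees the ray r / f radians off the axis. A picture is of the moment at which its call begins: read the wrist's pose just before it. camera_model takes no time and is no camera call.
- ctrl.finish_job(): hands the job in; it is judged then, once.
The state is a dict: "time_s": time; "joints": joint angles; "dq": joint speeds; "tau": joint torques, N m; "eef_pos": TCP position; "ee_rot": TCP orientation; "force": force on the tool from outside, world axes, zero at the start; "wrist_torque": the same for the moment, N m; "grip_width": opening from 0.0 (shut) to 1.0 (fully open); "grip_force": force on a finger pad.
Only numpy, scipy, OpenCV 4.12 (cv2) and the standard library are available. Lean on these libraries where they do the work, as an engineer would, in place of code of your own. Each camera call takes 0.05 s, during which the arm holds its last target. There are 200 camera calls.

### The job

Push the swing stop across the high end of the sloped gutter as far as it goes. Then push the steel roller up the gutter, over the ridge and into the seat against that stop, so that it stays there when you let go. Push only: do not lift the roller off the gutter, and leave the paint pot, the small tape roll and the eraser where they are.

Things in the scene. Friction and masses are not known exactly. Their poses are not given: they have to be found in the camera images.
- gutter: Fixed aluminium gutter on a plywood board 360 x 150 x 12 mm on rubber feet. Origin: centre of the board's underside, 10 mm above the bench top (z = 0). x points uphill along the gutter, y across it (left when looking uphill), z up. The lane is 62 mm wide inside, side walls 6 mm thick. Below, 'gutter x' and 'gutter y' are mm in this frame.
- lip (a point): Top inner edge of the lip that closes the low end: gutter x = -152, y = 0, 56 mm above the bench; lip 6 mm thick. The ramp floor starts here at 40 mm above the bench and rises at 8 degrees; its side walls stand 10 mm above the ramp floor.
- ridge (a point): Ridge at the top of the ramp: gutter x = 91, y = 0, 74 mm above the bench. Behind it the floor drops 6 mm into the seat, which slopes 4 degrees down away from the ridge to gutter x = 150; side walls there reach 84 mm above the bench. That end is open: without the stop in place the roller rolls off.
- pivot (a point): Top of the swing stop's upright pivot, left of the high end: gutter x = 150, y = 50, 118 mm above the bench. The stop is a flat steel bar on edge: 88 mm long from the pivot axis, 10 mm thick, from 88 to 118 mm above the bench; hub radius 11 mm.
- stop_arm (a joint): Turn of the swing stop (rad). 0: open, beside the lane, pointing downhill (gutter -x). It turns anticlockwise seen from above: its tip moves over the lane (gutter -y), then uphill. 1.57: hard limit, square across the lane (pointing gutter -y), downhill face at gutter x = 145. Starts between 0 and 0.5. Friction of about 0.12 N m keeps it where it is left.
- stop_tip (a point): Point in the middle of the bar's thickness and height, 70 mm from the pivot axis (18 mm before the bar's free end), 103 mm above the bench.
- roller_center (a point): Centre of the smooth steel roller, a dark solid cylinder 60 mm in diameter and 56 mm long with paler discs on its ends, about 0.35 kg, lying across the lane; it rolls freely. It starts against the lip at the low end, its centre at gutter x = -128, about 74 mm above the bench. Only the position matters; it turns as it rolls.
- seat (a point): Where the roller's centre lies when it rests in the seat against the closed stop: gutter x = 115, y = 0, about 96 mm above the bench. Fixed to the gutter, axes as the gutter's.
- ramp (a point): Frame on the ramp floor at gutter x = 0, y = 0, 61 mm above the bench: x up the slope, y across, z square to the ramp floor.
- by_pot_white: Bystander: white paint pot with a white lid, 58 mm across, 59 mm high, on the bench on the gutter's right side. Origin: centre of its underside.
- by_tape_roll_2: Bystander: small black tape roll, 54 mm across, 19 mm high, lying flat on the bench on the gutter's right side. Origin: centre of its underside.
- by_eraser: Bystander: white eraser, 22 x 50 x 13 mm, on the bench on the gutter's right side. Origin: centre of its underside.
Things that resemble listed ones, but are neither listed nor needed, are in the scene too. Leave any green, orange or pink look-alike of the part that bears roller_center alone.

How it is judged:
By the outcome, as a careful person would: the job done as asked, in the order asked, and still so for the second after the job is handed in, with the robot touching nothing.
It also fails if it takes over 58 s, if anything falls off the work surface, if the arm or the gripper's body presses on something with over 40 N, if the wrist force passes 120 N, or if a joint passes its speed limit or range.

## Working session

There is one attempt and no reset: what is moved stays moved. The work goes in short steps, Python scripts to look and compute and a tool call to move; the robot and the scene stay as the last step left them, time stands still between calls to the robot, and variables do not carry over. Pictures are saved under pics/ and viewed, at most 10 in all, crops included, and the job is handed in when it is done.

Besides the shell and the picture viewer there is one more tool, called after "Call:" by a JSON object that holds its "op" and its "data", one argument or row to a line. servo_tool: Moves the arm, as the interface text tells. Its arguments: {"type":"object","properties":{"deltas":{"type":"array"},"squeeze":{"type":"number"}},"required":["deltas"]}

```bash
ls; mkdir -p pics; python3 - <<'E'
from rig import telemetry, optics
import cv2, numpy as np
s=telemetry.sense(); print({k:np.round(v,3).tolist() for k,v in s.items()})
for n in ("scene","top"):
    cv2.imwrite(f"pics/{n}0.png",optics.capture(n)); m=optics.camera_model(n); print(n,{k:np.round(v,3).tolist() for k,v in m.items()})
print(np.round(optics.camera_model("wrist")["mount"],3))
a=cv2.imread("pics/scene0.png");b=cv2.imread("pics/top0.png")
E
```

```text
pics
{'time_s': 0.0, 'joints': [1.081, 0.313, 1.498, 0.0, 1.331, -0.223], 'dq': [0.002, -0.002, -0.002, 0.002, 0.001, -0.0], 'tau': [0.0, -41.226, -25.975, -0.0, 0.004, -0.0], 'eef_pos': [138.303, 506.177, 230.731], 'ee_rot': [-0.0, 0.133, 0.991, -0.001], 'force': [0.526, -1.209, 0.079], 'wrist_torque': [-0.074, 0.022, 0.03], 'grip_force': 0.0, 'grip_width': 0.998}
scene {'vfov': 47.443, 'cx': 285.273, 'cy': 214.706, 'R': [[0.549, -0.836, -0.015], [-0.574, -0.364, -0.733], [0.607, 0.411, -0.68]], 't': [-337.48, 379.937, 1173.132]}
top {'vfov': 49.868, 'cx': 278.875, 'cy': 209.673, 'R': [[0.004, -1.0, 0.006], [-0.999, -0.004, -0.033], [0.033, -0.006, -0.999]], 't': [-40.121, 560.394, 1318.922]}
[[-2.00000e-03 -9.62000e-01 -2.72000e-01  7.08280e+01]
 [ 1.00000e+00 -1.00000e-03 -1.00000e-03 -1.11200e+00]
 [ 0.00000e+00 -2.72000e-01  9.62000e-01 -1.44079e+02]
 [ 0.00000e+00  0.00000e+00  0.00000e+00  1.00000e+00]]
```

View pics/scene0.png

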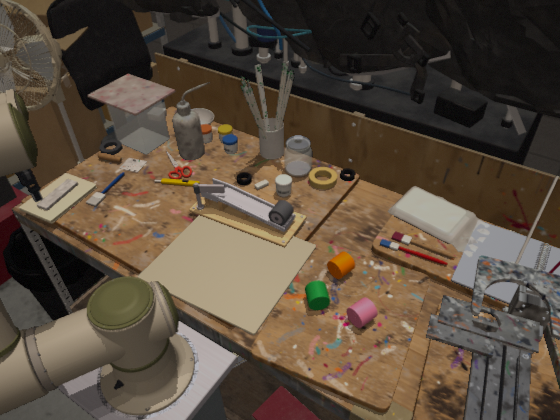

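View pics/top0.png

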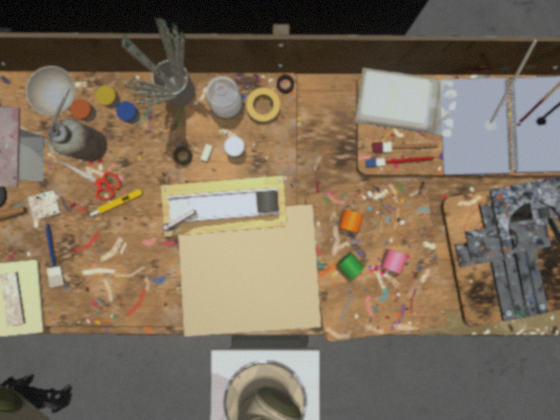

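The roller sits at about (267,202) in the top view, which is the low end. The stop pivot is near (172,228), so uphill is about world +y. The pot, tape roll and eraser are on the far (+x) side. Next I fit the board outline and look at an enlarged crop.

```bash
cat > h.py <<'E'
import numpy as np, cv2
from rig import telemetry, optics
def ray(n,uv):
    m=optics.camera_model(n); f=210/np.tan(np.radians(m["vfov"]/2)); R=np.array(m["R"]);t=np.array(m["t"])
    d=np.array([(uv[0]-m["cx"])/f,(uv[1]-m["cy"])/f,1.]); return -R.T@t, R.T@d
def onz(n,uv,z):
    o,d=ray(n,uv); return o+d*(z-o[2])/d[2]
def proj(n,X):
    m=optics.camera_model(n); f=210/np.tan(np.radians(m["vfov"]/2)); c=np.array(m["R"])@X+np.array(m["t"])
    return np.array([m["cx"]+f*c[0]/c[2],m["cy"]+f*c[1]/c[2]])
E
python3 - <<'E'
from h import *
b=cv2.imread("pics/top0.png"); h=cv2.cvtColor(b,cv2.COLOR_BGR2HSV)
for p in [(280,185),(165,190),(240,270),(230,205),(267,202),(172,228)]: print(p,h[p[1],p[0]])
m=cv2.inRange(h,(20,70,120),(35,255,255)); m[:170]=0; m[245:]=0; m[:,:155]=0;m[:,295:]=0
m[:,:]=cv2.morphologyEx(m,cv2.MORPH_OPEN,np.ones((3,3)))
c=max(cv2.findContours(m,cv2.RETR_EXTERNAL,2)[0],key=cv2.contourArea); r=cv2.minAreaRect(c); print(r)
P=[onz("top",q,22) for q in cv2.boxPoints(r)]; print(np.round(P,1))
crop=cv2.resize(b[165:250,145:305],None,fx=5,fy=5,interpolation=cv2.INTER_CUBIC); 
cv2.imwrite("pics/c1.png",crop[:425,:800])
E
```

```text
(280, 185) [ 30  84 203]
(165, 190) [ 21  74 189]
(240, 270) [ 22  64 206]
(230, 205) [104  15 220]
(267, 202) [ 21  17 105]
(172, 228) [17 45 80]
((224.1324462890625, 205.5730438232422), (52.75013732910156, 123.87734985351562), 85.18644714355469)
[[632.1 308.1  22. ]
 [664.1 -51.3  22. ]
 [510.8 -64.7  22. ]
 [479.3 293.4  22. ]]
```

View pics/c1.png

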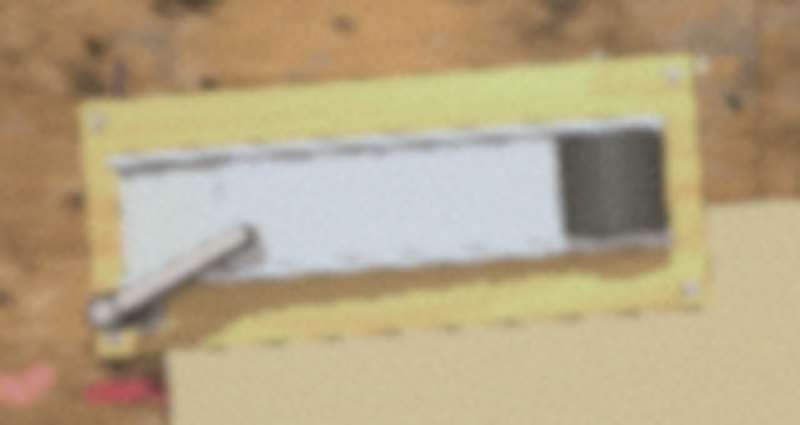

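The enlarged crop shows the pivot at about (103,310), the bar tip at (247,238) and the roller at (612,185). I'll define the gutter frame and check it against the stop and roller.

```bash
cat >> h.py <<'E'
C=np.array([571.6,121.4]); U=np.array([-31.75,358.75]); U/=np.linalg.norm(U); V=np.array([-U[1],U[0]])
def g2w(x,y): return C+x*U+y*V
def w2g(p): p=np.array(p[:2])-C; return np.array([p@U,p@V])
def tool():
    s=telemetry.sense(); w,x,y,z=s["ee_rot"]
    from scipy.spatial.transform import Rotation as Ro
    R=Ro.from_quat([x,y,z,w]).as_matrix(); p=np.array(s["eef_pos"])
    print("t",round(s["time_s"],2),"gut",w2g(p).round(1),"z",p[2].round(1),"yaw err",np.degrees(np.arctan2(R[:2,0]@V,R[:2,0]@U)).round(2),"zax",R[:,2].round(3),"F",np.round(s["force"],1),"j",np.round(s["joints"],2),"w",round(s["grip_width"],2))
    return p,R
E
python3 - <<'E'
from h import *
f=lambda u,v:(145+u/5,165+v/5)
for n,q,z in [("pivot",(103,310),118),("bartip",(250,236),118),("roller top L",(560,188),90),("roller R",(665,183),90)]: print(n,w2g(onz("top",f(*q),z)).round(1))
b=cv2.imread("pics/scene0.png")
pts={"piv":(150,50,118),"ridge":(91,0,74),"lip":(-152,0,56),"rol":(-128,0,74)}
c=b[150:250,170:330].copy(); c=cv2.resize(c,None,fx=5,fy=5,interpolation=cv2.INTER_CUBIC)
for k,(x,y,z) in pts.items():
    u=proj("scene",np.r_[g2w(x,y),z]); cv2.drawMarker(c,tuple(int(i) for i in (u-[170,150])*5),(0,0,255),0,20,2)
cv2.imwrite("pics/c2.png",c)
p,R=tool()
for x,y,z in [(60,70,200)]:
    print("delta tool", (R.T@(np.r_[g2w(x,y),z]-p)).round(1))
E
```

```text
pivot [151.1  49.4]
bartip [69.2 16.3]
roller top L [-98.4   3.1]
roller R [-156.4    5.2]
t 0.1 gut [421.5 397.7] z 230.8 yaw err 69.66 zax [-0.001 -0.001 -1.   ] F [-0.3  0.3  0.4] j [ 1.08  0.31  1.5   0.    1.33 -0.22] w 1.0
delta tool [-432.9 -225.1   31. ]
```

View pics/c2.png

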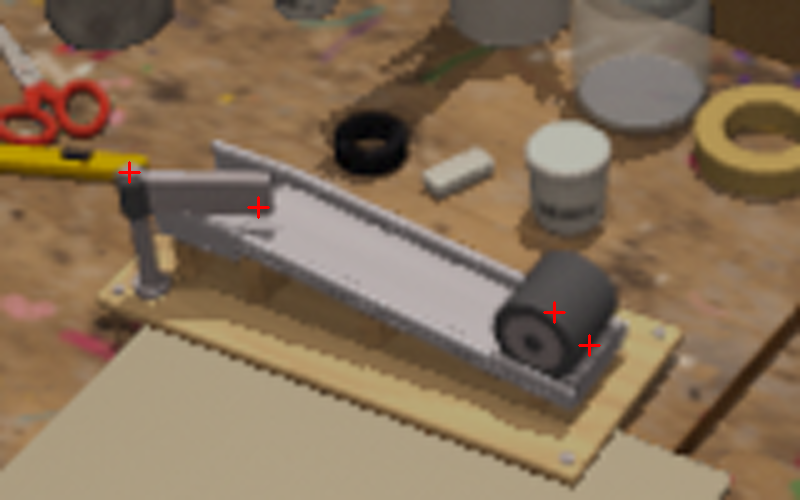

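The frame markers land on the pivot, ridge, lip and roller, and the stop is at about 0.385 rad. I move over to its left side with the fingers shut.

Call:
{"op": "servo_tool", "data": {
  "deltas": [
    [[-0.18,-0.086,0],[0,0,0],0],
    [[-0.18,-0.086,0],[0,0,0],0],
    [[-0.18,-0.086,0],[0,0,0],0],
    [[-0.18,-0.086,0],[0,0,0],0],
    [[-0.18,-0.086,0],[0,0,0],0],
    [[-0.18,-0.086,0],[0,0,0],0],
    [[-0.18,-0.086,0],[0,0,0],0],
    [[-0.18,-0.086,0],[0,0,0],0]
  ]
}}

```text
time_s: 0.9
eef_pos: [380.9, 296.4, 231.1]
ee_rot: [-0.0, 0.133, 0.991, -0.0]
force: [0.8, -0.1, 0.1]
grip_width: 0.0
grip_force: 0.0
```

Call:
{"op": "servo_tool", "data": {
  "deltas": [
    [[-0.18,-0.086,0],[0,0,0],0],
    [[-0.18,-0.086,0],[0,0,0],0],
    [[-0.18,-0.086,0],[0,0,0],0],
    [[-0.18,-0.086,0],[0,0,0],0],
    [[0,0,0],[0,0,0.09],0],
    [[0,0,0],[0,0,0.09],0],
    [[0,0,0],[0,0,0.09],0],
    [[0,0,0],[0,0,0.09],0]
  ]
}}

```text
time_s: 1.7
eef_pos: [500.6, 193.3, 230.9]
ee_rot: [-0.0, 0.407, 0.913, -0.0]
force: [0.2, 0.3, -0.2]
grip_width: 0.002
grip_force: 0.0
```

Call:
{"op": "servo_tool", "data": {
  "deltas": [
    [[0,0,0],[0,0,0.09],0],
    [[0,0,0],[0,0,0.09],0],
    [[0,0,0],[0,0,0.09],0],
    [[0,0,0],[0,0,0.09],0],
    [[0,0,0],[0,0,0.054],0],
    [[0,0,0],[0,0,0],0],
    [[0,0,0],[0,0,0],0]
  ]
}}

```text
time_s: 2.4
eef_pos: [500.6, 193.4, 231.1]
ee_rot: [-0.0, 0.674, 0.738, -0.0]
force: [0.3, -0.4, -0.5]
grip_width: -0.001
grip_force: 0.0
```

```bash
python3 -c "
from h import *
tool()"
```

```text
t 2.4 gut [78.  64.3] z 231.1 yaw err 0.14 zax [-0. -0. -1.] F [ 0.3 -0.4 -0.5] j [ 0.15  0.34  1.46 -0.    1.34  0.06] w -0.0
```

Call:
{"op": "servo_tool", "data": {
  "deltas": [
    [[0,0,0.11],[0,0,0],0],
    [[0,0,0.11],[0,0,0],0],
    [[0,0,0.11],[0,0,0],0],
    [[0,0,0.11],[0,0,0],0],
    [[0,0,0.11],[0,0,0],0],
    [[0,0,0.11],[0,0,0],0],
    [[0.015,0.042,0],[0,0,0],0],
    [[0.015,0.042,0],[0,0,0],0]
  ]
}}

```text
time_s: 3.2
eef_pos: [517.9, 201.2, 100.0]
ee_rot: [0.0, 0.675, 0.738, 0.0]
force: [0.1, 0.3, 0.9]
grip_width: -0.002
grip_force: 0.0
```

Call:
{"op": "servo_tool", "data": {
  "deltas": [
    [[0.004,0.034,0],[0,0,0],0],
    [[0.004,0.034,0],[0,0,0],0],
    [[0.012,0.032,0],[0,0,0],0],
    [[0.012,0.032,0],[0,0,0],0],
    [[0.019,0.029,0],[0,0,0],0],
    [[0.019,0.029,0],[0,0,0],0],
    [[0.026,0.026,0],[0,0,0],0],
    [[0.026,0.026,0],[0,0,0],0]
  ]
}}

```text
time_s: 4.0
eef_pos: [563.3, 229.9, 99.2]
ee_rot: [0.0, 0.675, 0.738, -0.0]
force: [-2.6, -0.5, -0.7]
grip_width: 0.0
grip_force: 1.0
```

Call:
{"op": "servo_tool", "data": {
  "deltas": [
    [[0.032,0.019,0],[0,0,0],0],
    [[0.032,0.019,0],[0,0,0],0],
    [[0.025,0.01,0],[0,0,0],0],
    [[0.02,0.006,0],[0,0,0],0],
    [[0,0,0],[0,0,0],0]
  ]
}}

```text
time_s: 4.5
eef_pos: [572.0, 252.8, 99.4]
ee_rot: [0.0, 0.675, 0.738, 0.0]
force: [-0.4, 0.4, 0.5]
grip_width: -0.001
grip_force: 0.0
```

```bash
python3 -c "
from h import *
tool()
b=optics.capture('top'); c=optics.capture('scene')
f=lambda i:cv2.resize(i,None,fx=5,fy=5,interpolation=cv2.INTER_CUBIC)
cv2.imwrite('pics/s1.png',np.hstack([f(b[165:250,145:225]),f(c[140:225,170:250])]))
"
```

```text
t 4.5 gut [130.8 -12. ] z 99.4 yaw err 0.02 zax [ 0.001  0.    -1.   ] F [-0.4  0.4  0.5] j [0.23 0.65 1.33 0.   1.16 0.14] w -0.0
```

View pics/s1.png

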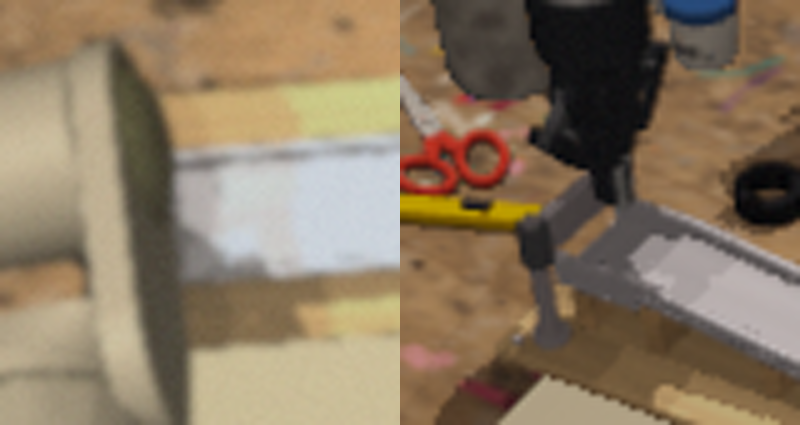

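The scene half shows the bar nearly square across the lane, with the finger behind it at about (615,190). I push on slowly until the force rises at the hard limit.

Call:
{"op": "servo_tool", "data": {
  "deltas": [
    [[0.015,0,0],[0,0,0],0],
    [[0.01,0,0],[0,0,0],0],
    [[0,0,0],[0,0,0],0]
  ]
}}

```text
time_s: 4.9
eef_pos: [571.6, 257.1, 99.5]
ee_rot: [0.0, 0.675, 0.738, 0.0]
force: [1.8, -1.3, 0.2]
grip_width: 0.001
grip_force: 0.8
```

Call:
{"op": "servo_tool", "data": {
  "deltas": [
    [[0.01,0,0],[0,0,0],0],
    [[0,0,0],[0,0,0],0]
  ]
}}

```text
time_s: 5.1
eef_pos: [571.6, 257.3, 99.5]
ee_rot: [0.001, 0.675, 0.738, -0.001]
force: [1.6, -11.2, 1.5]
grip_width: -0.002
grip_force: 5.5
```

Call:
{"op": "servo_tool", "data": {
  "deltas": [
    [[0.01,0,0],[0,0,0],0],
    [[0,0,0],[0,0,0],0]
  ]
}}

```text
time_s: 5.3
eef_pos: [571.6, 257.5, 99.5]
ee_rot: [0.002, 0.675, 0.737, -0.003]
force: [0.8, -19.5, 3.7]
grip_width: -0.003
grip_force: 10.1
```

The stop has reached its hard limit: 19.5 N with no movement. Now I back off, lift and go behind the roller.

Call:
{"op": "servo_tool", "data": {
  "deltas": [
    [[-0.05,0,0],[0,0,0],0],
    [[-0.1,0,0],[0,0,0],0],
    [[0,0,-0.15],[0,0,0],0],
    [[0,0,-0.15],[0,0,0],0],
    [[-0.15,-0.01,0],[0,0,0],0],
    [[-0.2,-0.01,0],[0,0,0],0],
    [[-0.2,-0.01,0],[0,0,0],0],
    [[-0.2,-0.01,0],[0,0,0],0]
  ]
}}

```text
time_s: 6.1
eef_pos: [578.6, 80.0, 159.4]
ee_rot: [-0.0, 0.675, 0.738, 0.0]
force: [0.2, 0.1, 0.0]
grip_width: -0.001
grip_force: 0.0
```

Call:
{"op": "servo_tool", "data": {
  "deltas": [
    [[-0.2,-0.01,0],[0,0,0],0],
    [[-0.2,-0.01,0],[0,0,0],0],
    [[-0.2,-0.01,0],[0,0,0],0],
    [[-0.15,0,0],[0,0,0],0],
    [[0,0,0],[0,0,0],0],
    [[0,0,0],[0,0,0],0]
  ]
}}

```text
time_s: 6.7
eef_pos: [586.0, -68.8, 159.1]
ee_rot: [-0.0, 0.676, 0.737, 0.0]
force: [-0.6, -0.5, -0.6]
grip_width: 0.004
grip_force: 0.0
```

```bash
python3 -c "
from h import *
tool()
b=optics.capture('top'); c=optics.capture('scene')
f=lambda i:cv2.resize(i,None,fx=5,fy=5,interpolation=cv2.INTER_CUBIC)
cv2.imwrite('pics/s2.png',np.hstack([f(b[165:250,145:225]),f(c[170:255,250:330])]))
"
```

```text
t 6.7 gut [-190.7    2.4] z 159.1 yaw err -0.06 zax [-0.     0.001 -1.   ] F [-0.6 -0.5 -0.6] j [-0.32  0.52  1.39  0.    1.23 -0.4 ] w 0.0
```

View pics/s2.png

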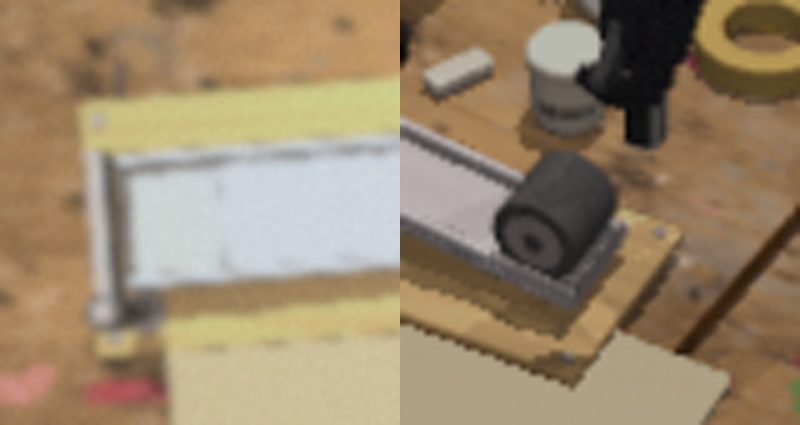

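The top half shows the stop square across the lane end (about x=103). The roller still sits at the lip with the finger above and behind it. I descend behind the roller and start pushing up the slope.

Call:
{"op": "servo_tool", "data": {
  "deltas": [
    [[0,0.01,0.1],[0,0,0],0],
    [[0,0,0.1],[0,0,0],0],
    [[0,0,0.1],[0,0,0],0],
    [[0,0,0.1],[0,0,0],0],
    [[0,0,0.065],[0,0,0],0],
    [[0.05,0,0],[0,0,0],0],
    [[0.04,0,0],[0,0,0],0],
    [[0.02,0,0],[0,0,0],0]
  ]
}}

```text
time_s: 7.6
eef_pos: [586.6, -45.5, 67.4]
ee_rot: [0.001, 0.675, 0.738, 0.0]
force: [1.3, -4.3, 0.9]
grip_width: -0.0
grip_force: 2.5
```

Call:
{"op": "servo_tool", "data": {
  "deltas": [
    [[0.03,0,-0.004],[0,0,0],0],
    [[0.03,0,-0.004],[0,0,0],0],
    [[0.04,0,-0.006],[0,0,0],0],
    [[0.04,0,-0.006],[0,0,0],0]
  ]
}}

```text
time_s: 8.0
eef_pos: [583.8, -18.3, 70.6]
ee_rot: [0.0, 0.675, 0.738, 0.0]
force: [-0.3, -2.1, 1.5]
grip_width: -0.006
grip_force: 0.8
```

```bash
python3 -c "
from h import *
tool()
b=optics.capture('top'); c=optics.capture('scene')
f=lambda i:cv2.resize(i,None,fx=5,fy=5,interpolation=cv2.INTER_CUBIC)
cv2.imwrite('pics/s3.png',np.hstack([f(b[165:250,225:305]),f(c[170:255,250:330])]))
"
```

```text
t 8.0 gut [-140.2    0.2] z 70.6 yaw err -0.01 zax [ 0. -0. -1.] F [-0.3 -2.1  1.5] j [-0.23  0.61  1.5   0.    1.04 -0.32] w -0.01
```

View pics/s3.png

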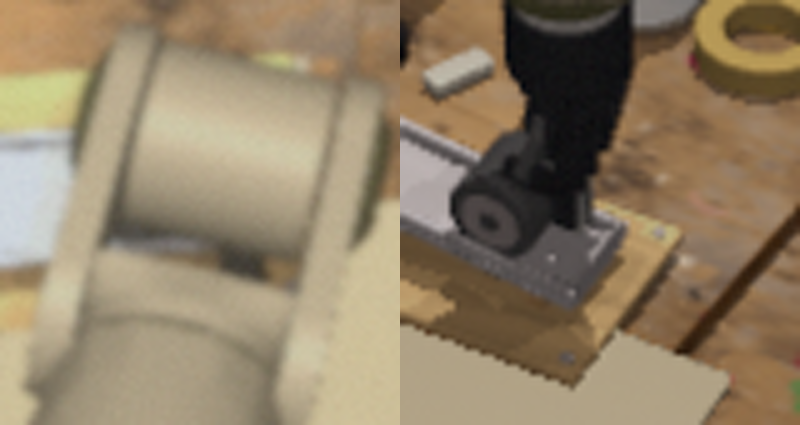

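The roller has left the lip and rolls straight ahead of the finger, so I continue.

Call:
{"op": "servo_tool", "data": {
  "deltas": [
    [[0.04,0,-0.0056],[0,0,0],0],
    [[0.04,0,-0.0056],[0,0,0],0],
    [[0.04,0,-0.0056],[0,0,0],0],
    [[0.04,0,-0.0056],[0,0,0],0],
    [[0.04,0,-0.0056],[0,0,0],0],
    [[0.04,0,-0.0056],[0,0,0],0],
    [[0.04,0,-0.0056],[0,0,0],0],
    [[0.04,0,-0.0056],[0,0,0],0]
  ]
}}

```text
time_s: 8.9
eef_pos: [578.0, 45.6, 79.4]
ee_rot: [0.0, 0.675, 0.738, -0.0]
force: [0.4, -2.7, 0.4]
grip_width: 0.004
grip_force: 0.9
```

Call:
{"op": "servo_tool", "data": {
  "deltas": [
    [[0.04,0,-0.0056],[0,0,0],0],
    [[0.04,0,-0.0056],[0,0,0],0],
    [[0.04,0,-0.0056],[0,0,0],0],
    [[0.04,0,-0.0056],[0,0,0],0],
    [[0.04,0,-0.0056],[0,0,0],0],
    [[0.04,0,-0.0056],[0,0,0],0],
    [[0.04,0,-0.0056],[0,0,0],0],
    [[0.04,0,-0.0056],[0,0,0],0]
  ]
}}

```text
time_s: 9.7
eef_pos: [572.4, 109.3, 88.3]
ee_rot: [-0.0, 0.675, 0.738, -0.0]
force: [0.5, -1.7, 0.8]
grip_width: 0.001
grip_force: 0.9
```

Call:
{"op": "servo_tool", "data": {
  "deltas": [
    [[0.035,0,-0.005],[0,0,0],0],
    [[0.03,0,-0.0045],[0,0,0],0],
    [[0.03,0,-0.0045],[0,0,0],0],
    [[0.03,0,-0.0045],[0,0,0],0],
    [[0.025,0,-0.0035],[0,0,0],0],
    [[0.025,0,-0.0035],[0,0,0],0]
  ]
}}

```text
time_s: 10.3
eef_pos: [569.4, 143.8, 93.3]
ee_rot: [0.0, 0.675, 0.738, -0.0]
force: [0.6, -0.7, 0.7]
grip_width: 0.001
grip_force: 0.9
```

```bash
python3 -c "
from h import *
tool()"
```

```text
t 10.3 gut [22.6  0.3] z 93.3 yaw err -0.01 zax [-0. -0. -1.] F [ 0.6 -0.7  0.7] j [ 0.05  0.58  1.47 -0.    1.09 -0.04] w 0.0
```

Call:
{"op": "servo_tool", "data": {
  "deltas": [
    [[0.025,0,-0.0035],[0,0,0],0],
    [[0.025,0,-0.0035],[0,0,0],0],
    [[0.025,0,-0.0035],[0,0,0],0],
    [[0.02,0,-0.0025],[0,0,0],0],
    [[0.02,0,-0.0025],[0,0,0],0],
    [[0.02,0,-0.0025],[0,0,0],0],
    [[0.02,0,0],[0,0,0],0],
    [[0.02,0,0],[0,0,0],0]
  ]
}}

```text
time_s: 11.1
eef_pos: [566.1, 178.9, 96.8]
ee_rot: [-0.0, 0.675, 0.738, -0.0]
force: [0.5, -0.6, -0.1]
grip_width: -0.001
grip_force: 0.0
```

Call:
{"op": "servo_tool", "data": {
  "deltas": [
    [[0.02,0,0],[0,0,0],0],
    [[0.02,0,0],[0,0,0],0],
    [[0.02,0,0],[0,0,0],0],
    [[0,0,0],[0,0,0],0],
    [[0,0,0],[0,0,0],0],
    [[0,0,0],[0,0,0],0]
  ]
}}

```text
time_s: 11.7
eef_pos: [565.3, 190.2, 96.9]
ee_rot: [-0.0, 0.675, 0.738, -0.0]
force: [-0.3, -0.4, 0.2]
grip_width: 0.001
grip_force: 0.0
```

```bash
python3 -c "
from h import *
tool()
c=optics.capture('scene')
cv2.imwrite('pics/s4.png',cv2.resize(c[140:240,170:300],None,fx=5,fy=5,interpolation=cv2.INTER_CUBIC))
"
```

```text
t 11.7 gut [69.1  0.3] z 96.9 yaw err -0.01 zax [-0. -0. -1.] F [-0.3 -0.4  0.2] j [ 0.13  0.6   1.44 -0.    1.11  0.04] w 0.0
```

View pics/s4.png

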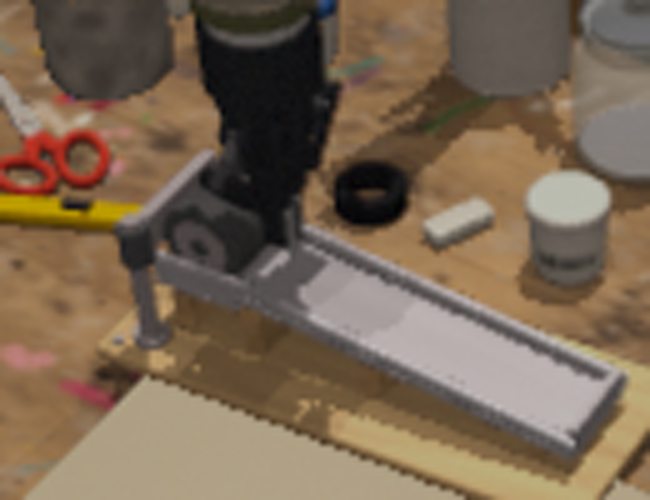

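The roller lies in the seat at about (200,240), against the closed stop. I retreat, lift, move clear and check.

Call:
{"op": "servo_tool", "data": {
  "deltas": [
    [[-0.1,0,0],[0,0,0],0],
    [[-0.15,0,0],[0,0,0],0],
    [[0,0,-0.2],[0,0,0],0],
    [[0,0,-0.2],[0,0,0],0],
    [[-0.2,0,-0.1],[0,0,0],0],
    [[-0.2,0,0],[0,0,0],0],
    [[-0.2,0,0],[0,0,0],0],
    [[-0.2,0,0],[0,0,0],0]
  ]
}}

```text
time_s: 12.55
eef_pos: [583.7, -20.5, 197.2]
ee_rot: [0.0, 0.675, 0.738, 0.0]
force: [0.9, 0.3, 0.3]
grip_width: -0.001
grip_force: 0.0
```

Call:
{"op": "servo_tool", "data": {
  "deltas": [
    [[-0.2,0,0],[0,0,0],0],
    [[-0.2,0,0],[0,0,0],0],
    [[0,0,0],[0,0,0],0],
    [[0,0,0],[0,0,0],0],
    [[0,0,0],[0,0,0],0],
    [[0,0,0],[0,0,0],0],
    [[0,0,0],[0,0,0],0]
  ]
}}

```text
time_s: 13.25
eef_pos: [590.8, -97.7, 197.0]
ee_rot: [0.0, 0.675, 0.738, 0.0]
force: [-0.3, 0.1, -0.2]
grip_width: -0.003
grip_force: 0.0
```

```bash
python3 -c "
from h import *
tool()
b=optics.capture('top'); c=optics.capture('scene')
f=lambda i:cv2.resize(i,None,fx=5,fy=5,interpolation=cv2.INTER_CUBIC)
cv2.imwrite('pics/s5.png',np.hstack([f(b[165:250,145:225]),f(c[140:225,185:265])]))
"
```

```text
t 13.25 gut [-2.199e+02  1.000e-01] z 197.0 yaw err 0.07 zax [ 0. -0. -1.] F [-0.3  0.1 -0.2] j [-0.36  0.5   1.31  0.    1.33 -0.45] w -0.0
```

View pics/s5.png

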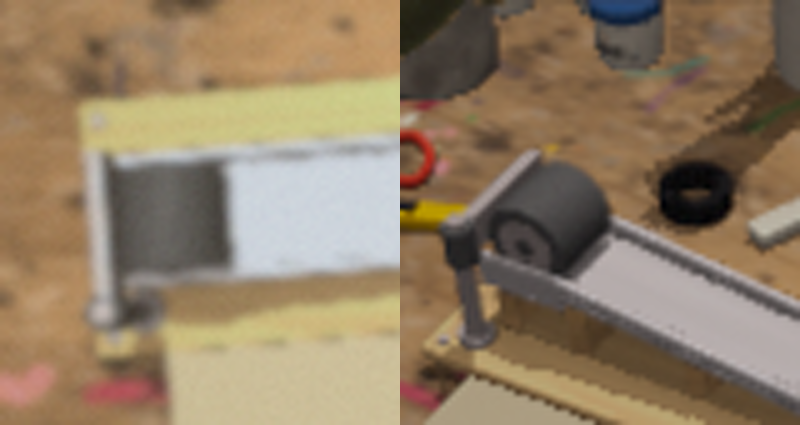

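Both views show the roller seated against the square stop with the arm clear, so I hand the job in.

```bash
python3 -c "
from rig import ctrl
print(ctrl.finish_job())"
```

```text
the job is handed in; nothing more can be done
None
```

The job is handed in: the stop was pushed to its hard limit, then the roller was pushed over the ridge into the seat, where it stayed against the stop with the arm clear (about 13 s used), and I did not touch the pot, tape roll or eraser.

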